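Pin the slide-out display arm

TASK

Take the locking pin out of its wooden rest and use it to lock the slide-out display arm in the clamp block. The arm's hole lies somewhere out of line under the clamp's slot: feel for it with the pin's nose, draw the arm outward with the pin until it drops into the block's own hole at the outer end of the slot, then push the pin fully home, upright with its head flush on the steel strap, and let go. Press gently throughout, never forcing the pin against the clamp or arm, and leave the other things on the table where they are.

Things in the scene. Friction and masses are not known exactly. Their poses are not given: they have to be found in the camera images.
- clamp: Fixed clamp block of light wood, 117 x 64 x 30 mm high, with 10 mm side rails and a dark steel strap across them, its top 46 mm above the table. Origin: on the axis of the block's vertical hole, at table height; x points outward along the slot, y across, z up. The block spans x = -88 to +29 mm. Its hole, 11 mm wide, goes straight down through the block's 30 mm at x = 0.
- clamp_hole (a point): Point on the axis of the block's hole at the height of the strap's top (46 mm above the table), near the outer end of the slot; axes as clamp. The pin enters the block only once the arm's hole has been drawn over this axis.
- slot_mid (a point): Centre of the strap's slot at the strap's top face; axes as clamp, x along the slot. The strap is 6 mm thick; the slot is 11 mm wide and 70 mm long; clamp_hole lies 29.5 mm outward (+x) of here, and the slot's outer end stops the pin 1 to 2 mm beyond it.
- mouth (a point): Fixed point at the block's outer end, where the flat wooden display arm comes out, at the height of the arm's top (39 mm above the table); axes as clamp. The arm, 40 mm wide and 8 mm thick, slides stiffly (about 4 N) along x and stays where left. At its outer end, 118 mm from its hole, stands a T-shaped post reaching 90 mm above the table.
- search_zone (a point): Centre of the zone, on the arm's top (39 mm above the table), where the arm's one vertical hole (9.5 mm wide) lies at the start: on the slot's centre line, within 20 mm of here either way along x; where exactly is not measured. Axes as clamp. The arm's hole must travel 14 to 54 mm outward.
- pin_rest: Fixed dark wooden block, 50 x 50 x 45 mm, with one vertical 11 mm hole through its middle in which the pin stands at the start. Origin at the centre of its underside.
- pin_head (a point): Centre of the pin's square wooden head (20 x 20 mm, 30 mm tall with the 3 mm soft rubber washer under it; sides along this frame's x and y). The pin stands upright; its z axis points up. At the start the washer rests on the pin rest, 45 mm above the table. Pin mass about 60 g.
- pin_tip (a point): Lower end of the pin's steel rod, on its axis. The rod is 8 mm in diameter and 40 mm long below the head (55 mm from this tip up to the head's centre); its lowest 4 mm taper to 6 mm diameter at the tip. The tip is 39 mm above the table when it stands on the arm, 30 mm when it has passed through the arm's hole and stands on the block, 6 mm when the pin is fully home.
- reader (a point): Card reader, 115 x 66 x 22 mm, a bystander; its centre.
- scis (a point): Small scissors lying flat, 56 x 145 x 8 mm, a bystander; its middle.
- stamp (a point): Wooden rubber stamp with a turned knob, 32 x 48 x 67 mm, a bystander; its centre.
- mark (a point): Marker pen lying flat, 15 x 136 x 15 mm, a bystander; its middle.
- pad (a point): Flat closed tin ink pad, 57 x 87 x 17 mm, a bystander; its centre.
- glue (a point): Small glue bottle standing, 40 mm in diameter, 101 mm tall, a bystander; its centre.
There are look-alikes about, which are no part of the job. Of the things that look like the part that bears pin_head, take the one that is farthest from the robot's base at the start.

How it is judged:
At the end, for the whole second after the job is handed in: The pin stands through the slot, the arm and the block's hole: the washer under its head within 3 mm of the strap's top, its tip within 4 mm of the axis of the block's hole, upright within 0.1 rad, at rest (z of pin_tip in the frame of clamp_hole below -0.037 m and horizontal distance between pin_tip and clamp_hole below 0.004 m and angle between pin_head's own z axis and vertical below 0.1 rad and linear speed of pin below 0.02 m/s); the robot touches nothing.
It fails at once if the pin is forced against the clamp or the arm (over 45 N) (contact force between pin and clamp above 45 N).
It fails at once if the robot itself presses on the clamp or the arm with over 45 N (contact force between any of the arm, the fingers and clamp above 45 N).
It fails at once if a bystander is moved by more than 3 cm (distance of any of reader, scis, stamp, mark, pad, glue from where it was at the start of the episode above 0.03 m).
It also fails if it takes over 58 s, if anything falls off the work surface, if the arm or the gripper's body presses on something with over 40 N, if the wrist force passes 120 N, or if a joint passes its speed limit or range.

ROBOT

A 6-joint arm with a two-finger parallel gripper is mounted at the origin on a cart in front of the work surface, level with it; the furniture and walls round the work are solid. World frame = base frame: x ahead of the robot, y to its left, z up, the work surface at z = 0. Lengths are in m, angles in rad, forces in N, time in s.
With the tool pointing down it reaches from about 0.3 to 1 m from the base axis. Payload 5.1 kg.
Tool frame: the origin (TCP) lies at the very end of the fingers, on their centre line; the grasp point (between the pads) lies 19 mm behind it; z points along the fingers, y is the line along which they close (so a half turn about z gives the same grasp; the last joint's range is limited). The gripper opens to 95 mm and grips with 3 to 60 N. Pads are 20 mm wide; open, the fingers measure 119 mm over their backs; the gripper's body (75 mm by 180 mm) begins 59 mm behind the grasp point.
Start: joints at [-1.288, 0.124, 1.65, -0, 1.367, -0.083], TCP at [0.232, -0.607, 0.215] pointing down, gripper open.
Joint ranges: [-2.61, 2.61], [-1.02, 2.33], [0.03, 2.71], [-1.35, 4.49], [0.32, 2.68], [-2.91, 2.91]. Speed limits (rad/s): [2.57, 2.57, 3.14, 3.14, 3.14, 3.14].

INTERFACE

Orientations are given as a unit quaternion [w, x, y, z].
In Python, from rig import * gives the robot as it stands. Calls block until the motion is done:
- movep(position, orientation): joint-space move of the TCP to a pose.
- movel(position, orientation=None, max_speed=0.15, max_force=None): straight line of the TCP; orientation=None keeps the orientation; max_speed is the mean speed in m/s. With max_force (N) it stops when the force on the tool has changed by that much, and returns True; else False.
- goto_joints(angles): joint-space move.
- grip(opening, f_grip=None): finger opening in m; f_grip is the grip in N (None keeps the last); returns when the fingers have stopped.
- pause(seconds).
- solve_ik(position, orientation): joint angles nearest the present ones, or None.
- snapshot(name): name is "side" or "top"; returns the picture (480x640x3 uint8, red, green, blue); there is no depth.
- camera_info(name): a dict with "fx", "fy", "cx", "cy" (pixels), "R" (3x3) and "t" (3): a world point X has camera coordinates R X + t. Camera axes: x right, y down, z forward; pixel columns grow to the right and rows downward; lengths in m; the calibration is good to about 2 mm. A picture is of the moment at which its call begins. camera_info takes no time and is no camera call.
A pose or a line that the arm cannot do raises IKError and nothing moves.
- job_done(): hands the job in; it is judged then, once.
Readings, each from a call of its own:
- read_clock(): time.
- read_q(): joint angles.
- read_joint_velocities(): joint speeds.
- read_joint_efforts(): joint torques, N m.
- read_ee_pos(): TCP position.
- read_orientation(): TCP orientation.
- read_wrist_force(): force on the tool from outside, world axes, zero at the start.
- read_torque(): the same for the moment, N m.
- read_opening(): finger opening in m.
- read_gripper_force(): force on a finger pad.
Only numpy, scipy, OpenCV 4.12 (cv2) and the standard library are available. Lean on these libraries where they do the work, as an engineer would, in place of code of your own. Each camera call takes 0.05 s, during which the arm holds its last target. There are 200 camera calls.

## Working session

There is one attempt and no reset: what is moved stays moved. The work goes in short steps, each a Python script; the robot and the scene stay as the last script left them, time stands still between calls to the robot, and variables do not carry over. Pictures are saved under pics/ and viewed, at most 10 in all, crops included, and the job is handed in when it is done.

```bash
ls; mkdir -p pics; python3 - <<'E'
from rig import *
import cv2
for n in("top","side"):
    cv2.imwrite(f"pics/{n}0.png",snapshot(n)[:,:,::-1]); c=camera_info(n); print(n,c)
print(read_clock(),read_orientation())
E
```

```text
pics
top {'fx': 528.5673791090514, 'fy': 528.5673791090514, 'cx': 319.11198724568766, 'cy': 240.8998247838655, 'R': array([[ 0.06068039, -0.9981536 , -0.00269728],
       [-0.96976501, -0.05831421, -0.23697106],
       [ 0.23637622,  0.01699522, -0.97151297]]), 't': array([0.05373508, 0.54750077, 1.00159998])}
side {'fx': 467.83006105178174, 'fy': 467.83006105178174, 'cx': 322.6439683357213, 'cy': 244.9836727164966, 'R': array([[-0.9988295 , -0.04795105, -0.00634975],
       [-0.01500772,  0.43202294, -0.90173774],
       [ 0.04598251, -0.90058696, -0.43223689]]), 't': array([0.52330689, 0.05061329, 0.96962957])}
0.1 [-9.47469504e-04  9.83321534e-01  1.81873169e-01 -1.11461573e-04]
```

View pics/top0.png

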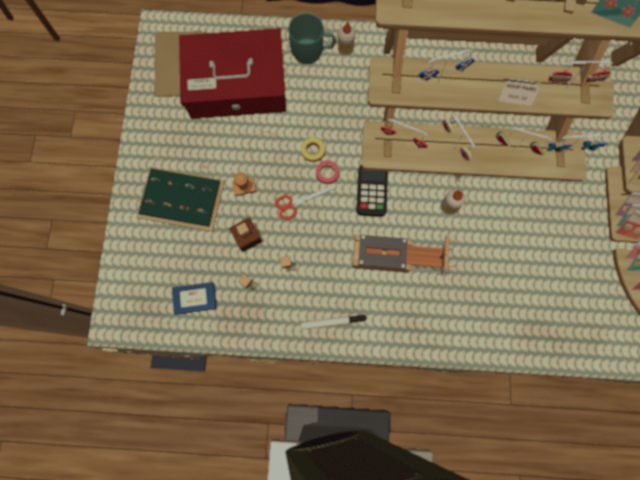

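View pics/side0.png

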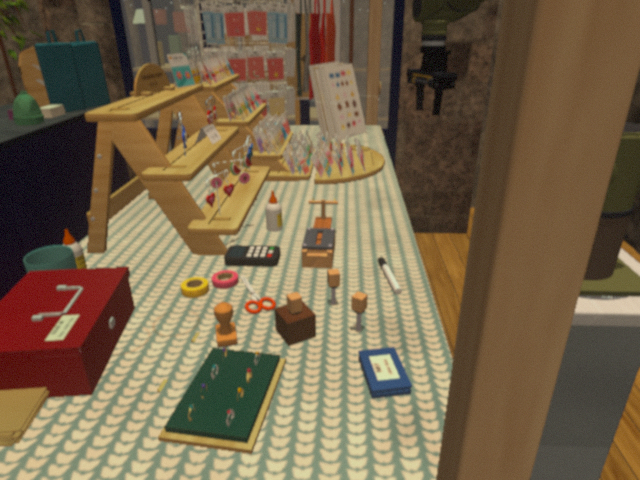

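Top view: pin candidates are the wooden heads at (243,230), in the dark rest, and at (287,262) and (247,282), both loose. The base projects to about (347,530), so the one in the rest is farthest and is the one to take. The clamp is at (383,253), with its arm pointing right to the T-post at (447,255). Next I'll check close crops.

```bash
python3 - <<'E'
import cv2,numpy as np
t=cv2.imread("pics/top0.png");s=cv2.imread("pics/side0.png")
def c(i,x,y,w,h,k): return cv2.resize(i[y:y+h,x:x+w],None,fx=k,fy=k,interpolation=cv2.INTER_CUBIC)
a=c(t,222,205,50,50,6);b=c(t,350,225,100,50,5) 
d=c(s,265,280,60,60,5);e=c(s,290,195,60,75,4)
o=np.zeros((600,800,3),np.uint8)
o[:300,:300]=a;o[:250,300:800]=b;o[300:,:300]=d;o[300:600,320:560]=e
cv2.imwrite("pics/crop.png",o)
E
```

```text
(no output)
```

View pics/crop.png

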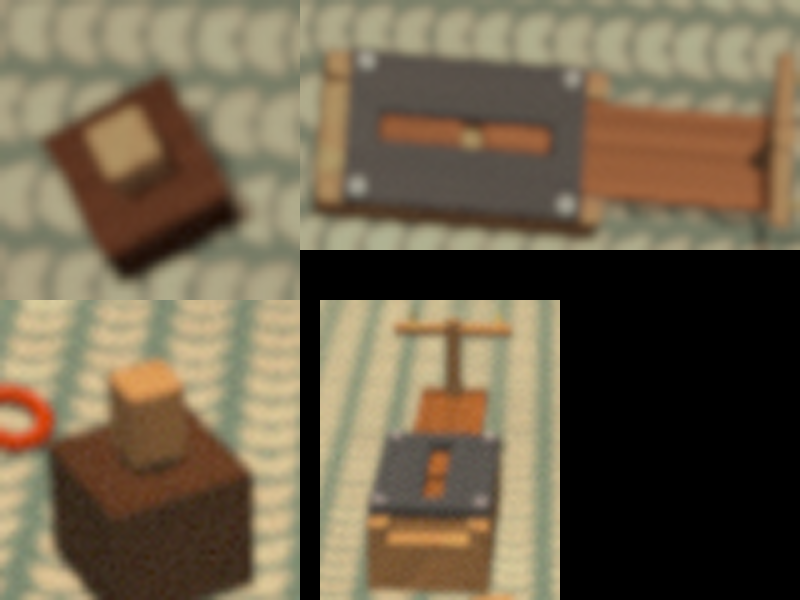

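The chosen pin is in the dark rest, with its head top at top-pixel ~(242,228). In the slot the arm's hole shows as a light spot at ~(384,252.5), and the slot ends are at ~(366,250) and ~(400,252.5). Now to compute positions.

```bash
cat > h.py <<'E'
import numpy as np
from rig import *
def ray(n,u,v,z):
    c=camera_info(n);R=np.array(c["R"]);C=-R.T@c["t"]
    d=R.T@[(u-c["cx"])/c["fx"],(v-c["cy"])/c["fy"],1]
    return C+d*(z-C[2])/d[2]
def quat(yaw): # tool down, tool y axis (closing) at angle yaw in world
    from scipy.spatial.transform import Rotation as Ro
    y=np.array([np.cos(yaw),np.sin(yaw),0]);z=np.array([0,0,-1.]);x=np.cross(y,z)
    q=Ro.from_matrix(np.c_[x,y,z]).as_quat();return [q[3],q[0],q[1],q[2]]
E
python3 - <<'E'
from h import *
np.set_printoptions(precision=4,suppress=True)
def T(x,y,x0,y0,k,px,py): return (px+(x-x0+.5)/k-.5,py+(y-y0+.5)/k-.5)
A=lambda x,y,z:ray("top",*T(x,y,0,0,6,222,205),z)
B=lambda x,y,z:ray("top",*T(x,y,300,0,5,350,225),z)
D=lambda x,y,z:ray("side",*T(x,y,0,300,5,265,280),z)
E=lambda x,y,z:ray("side",*T(x,y,320,300,4,290,195),z)
print("head",A(123,143,.075),D(146,379,.075))
r=[A(45,143,.045),A(165,75,.045),A(238,212,.045)];print("rest corners",r,(r[0]+r[2])/2)
d=r[1]-r[0];e=r[2]-r[1];print(np.degrees([np.arctan2(d[1],d[0]),np.arctan2(e[1],e[0])]),np.linalg.norm(d),np.linalg.norm(e))
l,m=B(380,128,.046),B(550,139,.046);print("slot",l,m,np.linalg.norm(m-l),(l+m)/2)
print("slot side",E(440,451,.046),E(436,497,.046))
s=[B(350,52,.046),B(587,72,.046),B(583,218,.046),B(345,203,.046)];print("strap",s,np.mean(s,0))
print("hole",B(472,138,.039),B(472,138,.034))
for v in (s[1]-s[0],s[2]-s[3],m-l):print(np.degrees(np.arctan2(v[1],v[0])),np.linalg.norm(v))
for p in [(.2,-.5)]:pass
E
```

```text
head [0.5576 0.243  0.075 ] [0.5576 0.2441 0.075 ]
rest corners [array([0.5637, 0.275 , 0.045 ]), array([0.5906, 0.2358, 0.045 ]), array([0.5433, 0.2063, 0.045 ])] [0.5535 0.2406 0.045 ]
[ -55.5626 -148.0038] 0.04747394388861152 0.05578591840280343
slot [ 0.5342 -0.0092  0.046 ] [ 0.5338 -0.0789  0.046 ] 0.06962635528557955 [ 0.534  -0.0441  0.046 ]
slot side [ 0.5335 -0.0672  0.046 ] [ 0.5325 -0.008   0.046 ]
strap [array([0.5656, 0.0044, 0.046 ]), array([ 0.563 , -0.0934,  0.046 ]), array([ 0.5017, -0.0931,  0.046 ]), array([0.5021, 0.0037, 0.046 ])] [ 0.5331 -0.0446  0.046 ]
hole [ 0.5339 -0.0478  0.039 ] [ 0.535  -0.0483  0.034 ]
-91.54709939501076 0.0978049151178263
-90.22684781859272 0.09678515871213976
-90.35614159199106 0.06962635528557955
```

```bash
python3 - <<'E'
from h import *
import cv2
q=quat(np.radians(-57));P=np.array([.5572,.2435,0])
grip(.05,60)
movep([.42,-.1,.22],q)
movep(P+[0,0,.14],q)
print(read_clock(),read_q().round(2) if hasattr(read_q(),'round') else read_q())
print(movel(P+[0,0,.050],None,.1,15), read_ee_pos())
grip(.005,60); print(read_opening(),read_gripper_force(),read_wrist_force())
movel(P+[0,0,.125],None,.1)
print(read_clock(),read_opening())
a=snapshot("top")[:,:,::-1];b=snapshot("side")[:,:,::-1]
cv2.imwrite("pics/t1.png",a);cv2.imwrite("pics/s1.png",b)
a=cv2.resize(a[190:270,200:290],None,fx=4.4,fy=4.4,interpolation=2);b=cv2.resize(b[230:350,240:340],None,fx=4,fy=4,interpolation=2)
o=np.zeros((480,800,3),np.uint8);o[:a.shape[0],:a.shape[1]]=a;o[:480,400:800]=b
cv2.imwrite("pics/c1.png",o)
E
```

```text
4.3667 [ 0.32  0.09  1.82 -0.    1.24  1.32]
False [0.55789652 0.24373599 0.0508563 ]
0.019575987559486748 60.00040054321289 [-0.47899296 -1.25199102  1.56528347]
6.9167 0.01947064596447315
```

View pics/c1.png

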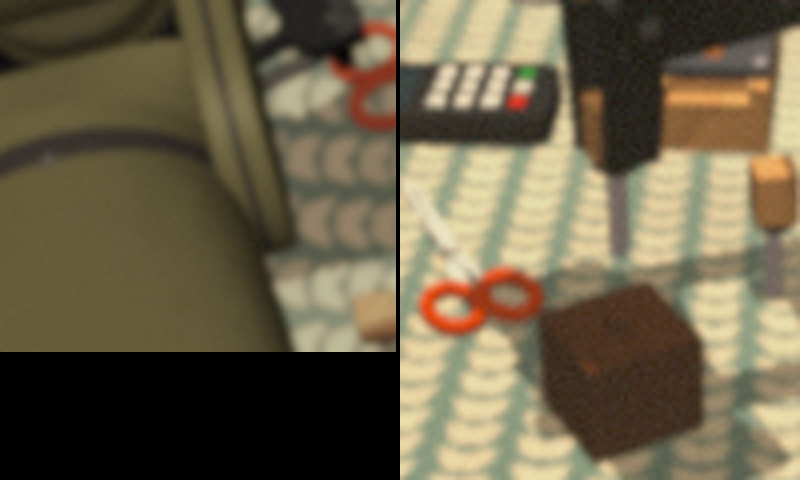

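The pin is out of the rest and upright in the gripper, with its tip at side px ~(295,294). Next I'll hover it over the slot and look.

```bash
python3 - <<'E'
from h import *
import cv2
print(ray("side",295,293.6,.08),read_ee_pos())
q=quat(np.radians(-90.5))
movep([.48,.1,.16],q)
movep([.5335,-.035,.14],q)
movel([.5335,-.035,.101],None,.1)
print(read_clock(),read_ee_pos(),read_q().round(2),read_wrist_force())
a=snapshot("top")[:,:,::-1];b=snapshot("side")[:,:,::-1]
cv2.imwrite("pics/t2.png",a);cv2.imwrite("pics/s2.png",b)
a=cv2.resize(a[215:280,340:450],None,fx=3.6,fy=3.6,interpolation=2);b=cv2.resize(b[190:280,290:350],None,fx=6.5,fy=6.5,interpolation=2)
o=np.zeros((590,800,3),np.uint8);o[:a.shape[0],:a.shape[1]]=a;o[:b.shape[0],400:400+b.shape[1]]=b
cv2.imwrite("pics/c2.png",o)
E
```

```text
[0.55524911 0.24672492 0.08      ] [0.55643618 0.24326195 0.12370939]
8.9083 [ 0.53338217 -0.03440913  0.10088584] [-0.16 -0.03  2.01  0.    1.16  1.41] [ 0.07157664  0.24411948 -0.56910728]
```

View pics/c2.png

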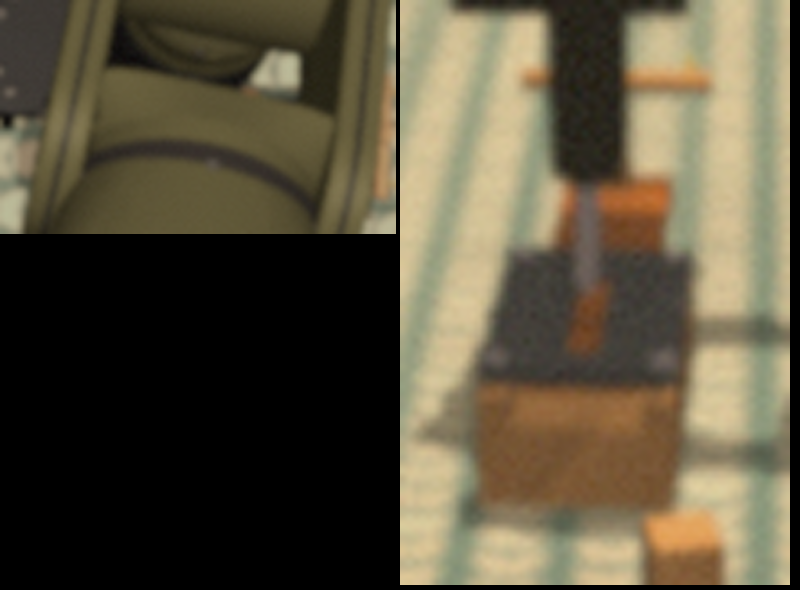

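```bash
python3 - <<'E'
from h import *
f=lambda x,y,z:ray("side",290+(x-400+.5)/6.5-.5,190+(y+.5)/6.5-.5,z).round(4)
print("tip",f(587,287,.056)); print("rod top",f(585,185,.096))
print("slot in end l/r",f(567,352,.046),f(603,352,.046)); print("slot right",f(610,290,.046), "strap corners",f(480,378,.046),f(686,380,.046),f(690,255,.046),f(513,255,.046))
E
```

```text
tip [ 0.5346 -0.0376  0.056 ]
rod top [ 0.5343 -0.0287  0.096 ]
slot in end l/r [ 0.5395 -0.0085  0.046 ] [ 0.5279 -0.0089  0.046 ]
slot right [ 0.5281 -0.0576  0.046 ] strap corners [0.566  0.0116 0.046 ] [0.5006 0.0108 0.046 ] [ 0.5018 -0.0879  0.046 ] [ 0.5631 -0.0859  0.046 ]
```

```bash
python3 - <<'E'
from h import *
X=.5327
movel([X,-.048,.101],None,.08)
z0=None
for y in [-.048,-.050,-.046,-.052,-.044,-.054,-.042,-.056,-.040,-.058,-.038]:
    movel([X,y,(.101 if z0 is None else z0+.003)],None,.06)
    h=movel([X,y,.0775],None,.03,5)
    p=read_ee_pos(); print(y,h,p.round(4),read_wrist_force().round(1),round(read_clock(),2))
    if z0 is None: z0=max(p[2],.083)
    if p[2]<.0805: break
    if p[2]>.089: print("on strap?"); break
E
```

```text
-0.048 False [ 0.5328 -0.048   0.0775] [ 1.2 -0.5 -1.6] 10.51
```

```bash
python3 - <<'E'
from h import *
X=.5327
h=movel([X,-.048,.071],None,.02,4); p=read_ee_pos(); print(h,p.round(4),read_wrist_force().round(1),read_clock())
zc=p[2]
movel([X,-.048,zc+.0025],None,.03)
print(read_wrist_force().round(1))
h=movel([X,-.068,zc+.0025],None,.03,12); print(h,read_ee_pos().round(4),read_wrist_force().round(1),read_torque().round(2),read_opening(),read_clock())
E
```

```text
True [ 0.533  -0.0481  0.0751] [0.3 0.5 3.9] 10.7667
[ 1.9 -1.1 -0. ]
False [ 0.5326 -0.0679  0.0775] [1.9 3.1 0.2] [ 0.83 -0.4   0.01] 0.019801325465097924 11.8417
```

```bash
python3 - <<'E'
from h import *
X=.5332;zc=.0751
for y in [-.0725,-.0735,-.0743,-.0750,-.0757,-.0764]:
    s=movel([X,y,zc+.0015],None,.02,9)
    f=read_wrist_force()
    h=movel([X,y,zc-.006],None,.02,5)
    p=read_ee_pos(); print(y,s,h,p.round(4),f.round(1),read_wrist_force().round(1),round(read_clock(),2))
    if p[2]<zc-.004 or s: break
E
```

```text
-0.0725 False False [ 0.5328 -0.0726  0.0684] [0.5 3.2 1.5] [ 0.8  1.8 -1.4] 12.75
```

```bash
python3 - <<'E'
from h import *
p=read_ee_pos()
h=movel([.5332,-.0730,.0545],None,.04,10); print(h,read_ee_pos().round(4),read_wrist_force().round(1))
if not h:
    h=movel([.5332,-.0730,.0490],None,.015,8); print(h,read_ee_pos().round(4),read_wrist_force().round(1),read_opening(),read_clock())
E
```

```text
False [ 0.5328 -0.0727  0.0537] [ 1.5  3.8 -2.5]
True [ 0.5335 -0.0729  0.0511] [-0.8 -0.3  4.7] 0.01945121587629926 13.6
```

```bash
python3 - <<'E'
from h import *
import cv2
grip(.05); p=read_ee_pos()
movel([p[0],p[1],.16],None,.12)
movep([.38,.1,.25],quat(np.radians(-90)))
print(read_clock(),read_wrist_force().round(1))
a=snapshot("top")[:,:,::-1];b=snapshot("side")[:,:,::-1]
a=cv2.resize(a[215:285,350:460],None,fx=3.6,fy=3.6,interpolation=2);b=cv2.resize(b[180:280,285:345],None,fx=5.9,fy=5.9,interpolation=2)
o=np.zeros((595,800,3),np.uint8);o[:a.shape[0],:a.shape[1]]=a;o[:b.shape[0],400:400+b.shape[1]]=b
cv2.imwrite("pics/c3.png",o)
E
```

```text
16.3667 [ 0.6 -0.9 -0.9]
```

View pics/c3.png

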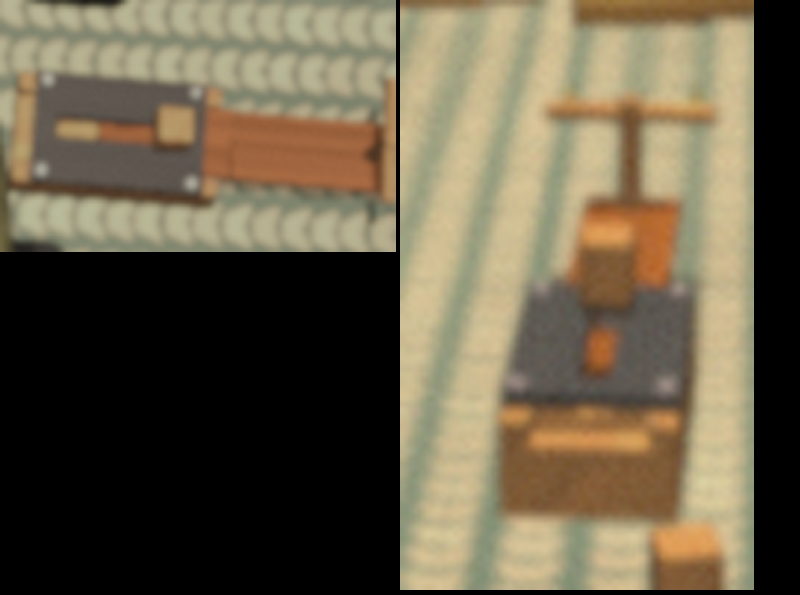

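```bash
python3 - <<'E'
from h import *
for z in (.076,.084):print(ray("side",285+208.5/5.9-.5,180+236/5.9-.5,z).round(4),ray("top",350+177/3.6-.5,215+121/3.6-.5,z).round(4))
E
```

```text
[ 0.5329 -0.0691  0.076 ] [ 0.5355 -0.0726  0.076 ]
[ 0.5318 -0.0498  0.084 ] [ 0.5336 -0.0715  0.084 ]
```

```bash
python3 -c "
from rig import *
print(job_done())"
```

```text
the job is handed in; nothing more can be done
None
```

The pin is locked through the slot, the arm and the block's hole. Its head is flush on the strap as far as the cameras can show (to within about 2 mm), and the job was handed in with the gripper clear at about 16 s of the 58 s limit; no verdict came back.

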